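Lay the dowels in their V-cradles

ROBOT

A 6-joint arm with a two-finger parallel gripper is mounted at the origin on a cart in front of the work surface, level with it; the furniture and walls round the work are solid. World frame = base frame: x ahead of the robot, y to its left, z up, the work surface at z = 0. Lengths are in m, angles in degrees, forces in N, time in s.
With the tool pointing down it reaches from about 0.375 to 0.9 m from the base axis. Payload 3.1 kg.
Tool frame: the origin (TCP) lies between the finger pads; the fingertips stand 11 mm ahead of it and the grasp point (between the pads) lies 8 mm behind it; z points along the fingers, y is the line along which they close (so a half turn about z gives the same grasp; the last joint's range is limited). The gripper opens to 87 mm and grips with 3 to 60 N. Pads are 19 mm wide; open, the fingers measure 117 mm over their backs; the gripper's body (75 mm by 190 mm) begins 51 mm behind the grasp point.
Start: joints at [66.32, 30.224, 82.088, -0, 67.689, -10.227], TCP at [0.145, 0.608, 0.234] pointing down, gripper open.
Joint ranges: [-176.69, 176.69], [-43.24, 126.21], [12.49, 139.97], [-82, 262], [0, 151.66], [-163.58, 163.58]. Speed limits (degrees/s): [159.86, 159.86, 180, 180, 180, 180].

INTERFACE

Orientations are given as a 3x3 rotation matrix whose columns are the frame's x, y, z axes.
In Python, from rig import bot gives the robot as it stands.
- The arm moves only by the tool apply_moves, never from a script. Its argument "steps" is a list that holds one entry, the list of rows, each a list of 7 numbers: the shift along the tool's x, y, z in cm, then the turn, a rotation vector about the tool's x, y, z in degrees, then the gripper command: -1 is shut, 1 is fully open, values between are in proportion. In form: [[[dx, dy, dz, rx, ry, rz, jaw], ...]]. A call has 1 to 20 rows; each row is the pose to reach, as a shift and turn from the pose commanded when the call began, along the tool's axes at that moment; what a row does not reach only later rows make up. A row lasts 1/8 s, in which the tool goes at most 62.5 mm and 10.7 degrees, less where a joint would pass 70% of its speed; a pose out of reach is approached as far as the arm can. A call with a gripper value outside its range is refused whole. The fingers move at their own pace and stop on an object; the grip force is fixed at half the most. Time passes only in rows, so rows that repeat a pose let the fingers close. It gives the time, the measured TCP pose, the force, the opening and the grip force at its end, in the units of the state.
- bot.read_state(): the state, without advancing time (a new reading comes with each control period).
- bot.capture(name): name is "side" or "top" or "wrist"; returns the picture (420x560x3 uint8, blue, green, red); there is no depth.
- bot.camera_model(name): a dict with "intrinsics" (3x3 intrinsics, pixels), "R" (3x3) and "t" (3): a world point X has camera coordinates R X + t. Camera axes: x right, y down, z forward; pixel columns grow to the right and rows downward; lengths in m; the calibration is good to about 2 mm. A picture is of the moment at which its call begins: read the wrist's pose just before it. camera_model takes no time and is no camera call; for the wrist camera it gives the pose at the moment of the call.
- bot.hand_in(): hands the job in; it is judged then, once.
The state is a dict: "time_s": time; "joint_positions": joint angles; "qvel": joint speeds; "tau": joint torques, N m; "position": TCP position; "tcp_rot": TCP orientation; "force": force on the tool from outside, world axes, zero at the start; "moment": the same for the moment, N m; "opening": opening from 0.0 (shut) to 1.0 (fully open); "grasp_force": force on a finger pad.
Only numpy, scipy, OpenCV 4.12 (cv2) and the standard library are available. Lean on these libraries where they do the work, as an engineer would, in place of code of your own. Each camera call takes 0.05 s, during which the arm holds its last target. There are 200 camera calls.

TASK

Get the three round brown dowels ready for a second coat: lay each one across the V-notched cradle made for its length (the short dowel in the short cradle, the medium one in the medium, the long one in the long), resting in the notches of both posts and centred, so that it sticks out about equally at both ends. Leave the marker and the stirring stick, which lie among them, where they are.

Things in the scene. Friction and masses are not known exactly. Their poses are not given: they have to be found in the camera images.
- dowel_short_center (a point): The short dowel: a loose, solid round rod of brown-painted wood with bare ends, 97 mm long, 20 mm in diameter, lying on the bench (it can roll). The point is its centre, on its axis, half-way along; the y axis runs along the rod (x and z turn with it as it rolls).
- dowel_medium_center (a point): The medium dowel: a loose, solid round rod of brown-painted wood with bare ends, 132 mm long, 17 mm in diameter, lying on the bench (it can roll). The point is its centre, on its axis, half-way along; the y axis runs along the rod (x and z turn with it as it rolls).
- dowel_long_center (a point): The long dowel: a loose, solid round rod of brown-painted wood with bare ends, 170 mm long, 24 mm in diameter, lying on the bench (it can roll). The point is its centre, on its axis, half-way along; the y axis runs along the rod (x and z turn with it as it rolls).
- cradle_short_seat (a point): The short cradle, fixed: wooden base 56 x 76 mm, 12 mm thick, at each end a post 50 mm wide, 16 mm thick (44 mm free between), 60 mm high, with a 90 degree V notch in its top, 36 mm wide at the mouth, bottom 40 mm above the bench. Point: midway between the posts, level with the notch bottoms; y runs from post to post, the way the dowel lies, z up. The short dowel's axis, seated, is 14 mm above it.
- cradle_medium_seat (a point): The medium cradle, fixed: wooden base 56 x 110 mm, 12 mm thick, at each end a post 50 mm wide, 16 mm thick (78 mm free between), 60 mm high, with a 90 degree V notch in its top, 36 mm wide at the mouth, bottom 40 mm above the bench. Point: midway between the posts, level with the notch bottoms; y runs from post to post, the way the dowel lies, z up. The medium dowel's axis, seated, is 12 mm above it.
- cradle_long_seat (a point): The long cradle, fixed: wooden base 56 x 146 mm, 12 mm thick, at each end a post 50 mm wide, 16 mm thick (114 mm free between), 60 mm high, with a 90 degree V notch in its top, 36 mm wide at the mouth, bottom 40 mm above the bench. Point: midway between the posts, level with the notch bottoms; y runs from post to post, the way the dowel lies, z up. The long dowel's axis, seated, is 17 mm above it.
- marker_center (a point): A bystander: capped paint marker, white with a dark green cap, 16 mm thick and 141 mm long, lying loose on the bench (it can roll). The point is its centre; y runs along it.
- stir_stick_center (a point): A bystander: flat bare wooden stirring stick, 12 x 130 x 8 mm, lying loose on the bench. The point is its centre; y runs along it.
There are look-alikes about, which are no part of the job. Leave any turquoise look-alike of the part that bears cradle_short_seat alone.

How it is judged (in metres and radians):
At the end, for the whole second after the job is handed in: Each of the three dowels lies at rest in both notches of the cradle of its own length: its centre within 12 mm of the cradle's middle along the dowel, within 5 mm of the notch line sideways and within 5 mm of its seated height, its axis within 0.06 rad of the line through the notches (x of dowel_short_center in the frame of cradle_short_seat between -0.005 and 0.005 m and y of dowel_short_center in the frame of cradle_short_seat between -0.012 and 0.012 m and z of dowel_short_center in the frame of cradle_short_seat between 0.0091 and 0.0191 m and angle between the y axis of dowel_short_center and the y axis of cradle_short_seat, either way round below 0.06 rad and linear speed of each of dowel_short, dowel_medium, dowel_long below 0.02 m/s and angular speed of each of dowel_short, dowel_medium, dowel_long below 0.3 rad/s and x of dowel_medium_center in the frame of cradle_medium_seat between -0.005 and 0.005 m and y of dowel_medium_center in the frame of cradle_medium_seat between -0.012 and 0.012 m and z of dowel_medium_center in the frame of cradle_medium_seat between 0.007 and 0.017 m and angle between the y axis of dowel_medium_center and the y axis of cradle_medium_seat, either way round below 0.06 rad and x of dowel_long_center in the frame of cradle_long_seat between -0.005 and 0.005 m and y of dowel_long_center in the frame of cradle_long_seat between -0.012 and 0.012 m and z of dowel_long_center in the frame of cradle_long_seat between 0.012 and 0.022 m and angle between the y axis of dowel_long_center and the y axis of cradle_long_seat, either way round below 0.06 rad); the robot touches nothing.
It fails at once if the marker is moved more than 40 mm from where it lay (distance of marker_center from where it was at the start of the episode above 0.04 m).
It fails at once if the stirring stick is moved more than 40 mm from where it lay (distance of stir_stick_center from where it was at the start of the episode above 0.04 m).
It also fails if it takes over 88 s, if anything falls off the work surface, if the arm or the gripper's body presses on something with over 40 N, if the wrist force passes 120 N, or if a joint passes its speed limit or range.

## Working session

There is one attempt and no reset: what is moved stays moved. The work goes in short steps, Python scripts to look and compute and a tool call to move; the robot and the scene stay as the last step left them, time stands still between calls to the robot, and variables do not carry over. Pictures are saved under pics/ and viewed, at most 14 in all, crops included, and the job is handed in when it is done.

Besides the shell and the picture viewer there is one more tool, called after "Emit:" as name([rows], argument=value, ...), one row to a line, values as JSON. apply_moves: Moves the arm, as the interface text tells. Its arguments: {"type":"object","properties":{"steps":{"type":"array","items":{"type":"array","items":{"type":"array","items":{"type":"number"}}}}},"required":["steps"]}

```bash
mkdir -p pics; ls
python3 - <<'E'
from rig import bot
import cv2,numpy as np
for n in("top","side"):
    cv2.imwrite(f"pics/{n}0.png",bot.capture(n)); c=bot.camera_model(n)
    print(n,np.round(c["intrinsics"],1).tolist(),np.round(c["R"],3).tolist(),np.round(c["t"],3).tolist())
s=bot.read_state();print(s)
E
```

```text
pics
top [[474.7, 0.0, 279.8], [0.0, 474.7, 205.1], [0.0, 0.0, 1.0]] [[0.013, -1.0, 0.006], [-0.987, -0.014, -0.16], [0.16, -0.004, -0.987]] [0.046, 0.519, 1.325]
side [[471.2, 0.0, 282.6], [0.0, 471.2, 211.0], [0.0, 0.0, 1.0]] [[0.998, -0.059, -0.009], [-0.03, -0.362, -0.932], [0.052, 0.93, -0.363]] [-0.483, 0.093, 1.048]
{'time_s': 0.1, 'joint_positions': array([ 6.63198700e+01,  3.02728883e+01,  8.21488507e+01, -7.43524518e-05,
        6.76902772e+01, -1.02264417e+01]), 'qvel': array([ 0.02607406, -0.0137791 , -0.08332676, -0.0585705 ,  0.01505711,
        0.03980586]), 'tau': array([-1.25912406e-04, -4.40987206e+01, -1.77150500e+01,  6.34612190e-02,
        5.33189694e-02, -4.10324139e-05]), 'position': array([0.1451136 , 0.60726249, 0.23267861]), 'tcp_rot': array([[-9.72558274e-01,  2.32658096e-01, -7.84107818e-04],
       [ 2.32659160e-01,  9.72556686e-01, -1.79092111e-03],
       [ 3.45917006e-04, -1.92420501e-03, -9.99998089e-01]]), 'force': array([ 0.26137784, -0.50981716,  0.43300799]), 'moment': array([-0.01680272,  0.00900679, -0.00355648]), 'grasp_force': 0.0, 'opening': 1.001748511485362}
```

View pics/top0.png

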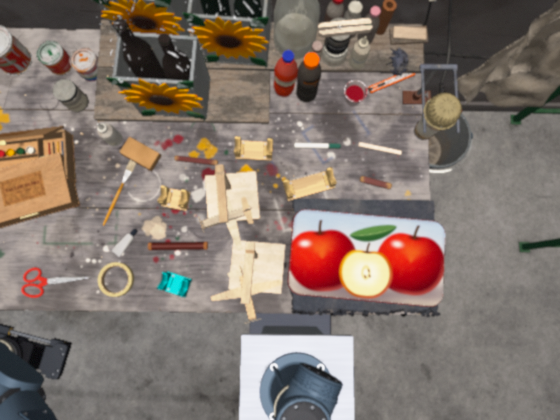

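View pics/side0.png

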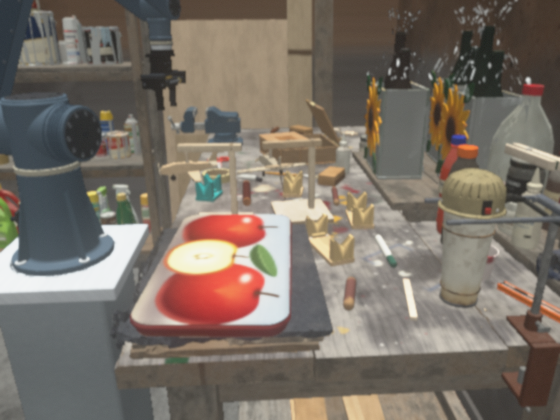

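The top view shows the dowels at about (195,158), (177,245) and (375,182). The cradles are at (173,197), (253,149) and (310,184), and the turquoise look-alike is at (174,284). The marker is at (318,146) and the stick at (380,148). Two tall wooden stands at (231,195) and (255,265) are obstacles.

```bash
cat > h.py <<'E'
from rig import bot
import cv2,numpy as np
def ray(c,p):
    K,R,t=(np.array(c[k]) for k in("intrinsics","R","t"))
    d=R.T@np.linalg.solve(K,[p[0],p[1],1.]); return -R.T@t,d
def plane(c,p,z):
    o,d=ray(c,p); return o+d*(z-o[2])/d[2]
def tri(obs):
    A=np.zeros((3,3));b=np.zeros(3)
    for c,p in obs:
        o,d=ray(c,p);d=d/np.linalg.norm(d);P=np.eye(3)-np.outer(d,d);A+=P;b+=P@o
    X=np.linalg.solve(A,b)
    return X,[round(float(np.hypot(*(proj(c,X)-p))),1) for c,p in obs]
def proj(c,X):
    q=np.array(c["intrinsics"])@(np.array(c["R"])@X+np.array(c["t"]));return q[:2]/q[2]
E
python3 - <<'E'
from h import *
t=cv2.imread("pics/top0.png");s=cv2.imread("pics/side0.png")
cv2.imwrite("pics/tc.png",cv2.resize(t[125:325,140:420],None,fx=2.85,fy=2.85,interpolation=3))
cv2.imwrite("pics/sc.png",cv2.resize(s[120:320,150:430],None,fx=2.85,fy=2.85,interpolation=3))
c=bot.camera_model("top")
for n,p,z in[("Dm",(195,158),.009),("Dl",(177,245),.012),("Ds",(375,182),.01),("Cm",(253,149),.05),("Cs",(173,197),.05),("Cl",(310,184),.05),("mk",(318,146),.008),("st",(380,148),.004)]:
    print(n,np.round(plane(c,p,z),3))
E
```

```text
Dm [0.663 0.309 0.009]
Dl [0.402 0.35  0.012]
Ds [ 0.597 -0.229  0.01 ]
Cm [0.681 0.134 0.05 ]
Cs [0.536 0.36  0.05 ]
Cl [ 0.58  -0.033  0.05 ]
mk [ 0.706 -0.059  0.008]
st [ 0.704 -0.247  0.004]
```

View pics/tc.png

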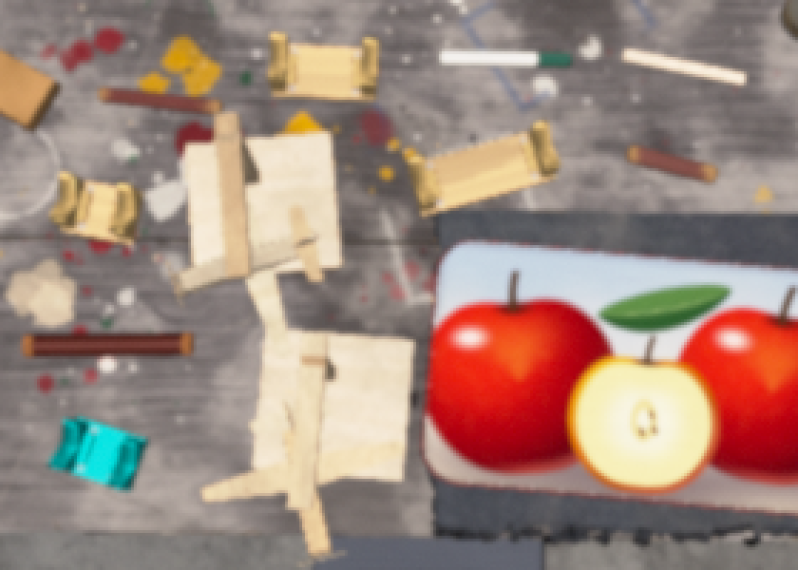

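View pics/sc.png

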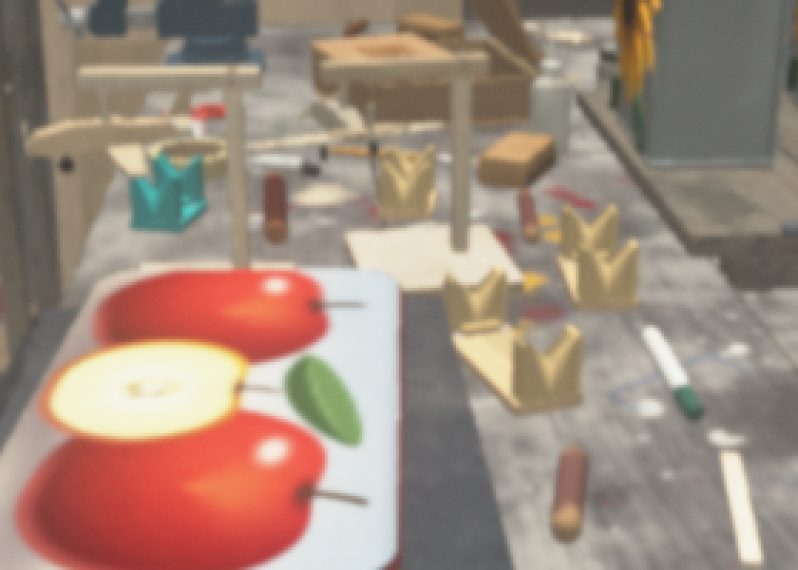

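The stands are gallows-like: a post with a high beam and lower arms. I'll triangulate how high and where these obstacles are.

Run:
```python
from h import *
T=bot.camera_model("top");S=bot.camera_model("side")
ft=lambda u,v:np.array([140+u/2.85,125+v/2.85]);fs=lambda u,v:np.array([150+u/2.85,120+v/2.85])
for n,a,b in[("A far",(228,116),(485,64)),("A near",(238,273),(325,66)),("A low left",(182,285),(441,126)),("A low? end",(265,325),(270,148)),
 ("B far",(314,350),(258,72)),("B near",(300,503),(82,76)),("B low left",(205,494),(190,125)),("B low near",(320,550),(32,140))]:
    X,e=tri([(T,ft(*a)),(S,fs(*b))]);print(n,X.round(3),e)
for p in[(188,148),(335,130),(342,265),(190,270),(262,330),(415,340),(405,480),(255,470)]:print("base",plane(T,ft(*p),.01).round(3))
```

```text
A far [0.595 0.211 0.187] [0.4, 0.4]
A near [0.451 0.197 0.192] [0.3, 0.3]
A low left [0.505 0.255 0.113] [20.2, 20.4]
A low? end [0.405 0.177 0.124] [2.3, 2.4]
B far [0.388 0.127 0.204] [2.0, 2.2]
B near [0.25  0.135 0.202] [0.9, 0.9]
B low left [0.291 0.23  0.132] [13.6, 13.5]
B low near [0.206 0.12  0.153] [0.9, 1.0]
base [0.605 0.274 0.01 ]
base [0.627 0.121 0.01 ]
base [0.484 0.111 0.01 ]
base [0.477 0.267 0.01 ]
base [0.416 0.191 0.01 ]
base [0.408 0.035 0.01 ]
base [0.268 0.043 0.01 ]
base [0.276 0.194 0.01 ]
```

```bash
cat >> h.py <<'E'
def go(pos,yaw):
    """yaw = heading of tool x (deg); prints the row shift from the measured pose, tool down"""
    from scipy.spatial.transform import Rotation as Q
    s=bot.read_state();R=s["tcp_rot"];y=np.radians(yaw)
    x=np.array([np.cos(y),np.sin(y),0]);z=np.array([0,0,-1.]);G=np.c_[x,np.cross(z,x),z]
    d=R.T@(np.array(pos)-s["position"])*100;r=Q.from_matrix(R.T@G).as_rotvec(degrees=True)
    print("row",np.round(d,2),np.round(r,1),"rows",int(max(np.linalg.norm(d)/6.25,np.linalg.norm(r)/10.7))+1,"t",s["time_s"],"op",round(s["opening"],3))
E
python3 - <<'E'
from h import *
go([.38,.37,.30],90)
c=bot.camera_model("wrist");s=bot.read_state();R=np.array(c["R"]);o=-R.T@c["t"]
print(c["intrinsics"],"cam in tool",s["tcp_rot"].T@(o-s["position"]),"axes",(s["tcp_rot"].T@R.T).round(3))
E
```

```text
row [-28.36 -17.62  -6.71] [-0.1  0.1 76.5] rows 8 t 0.1 op 1.002
[[307.1967404    0.         276.02465673]
 [  0.         307.1967404  209.66883904]
 [  0.           0.           1.        ]] cam in tool [ 8.26557947e-02 -1.43671157e-04 -1.49852474e-01] axes [[-0.    -0.954 -0.298]
 [ 1.    -0.    -0.001]
 [ 0.001 -0.298  0.954]]
```

Emit:
apply_moves([
  [[-28.4, -17.6, -6.7, 0, 0, 76.5, 1], [-28.4, -17.6, -6.7, 0, 0, 76.5, 1], [-28.4, -17.6, -6.7, 0, 0, 76.5, 1], [-28.4, -17.6, -6.7, 0, 0, 76.5, 1], [-28.4, -17.6, -6.7, 0, 0, 76.5, 1], [-28.4, -17.6, -6.7, 0, 0, 76.5, 1], [-28.4, -17.6, -6.7, 0, 0, 76.5, 1], [-28.4, -17.6, -6.7, 0, 0, 76.5, 1], [-28.4, -17.6, -6.7, 0, 0, 76.5, 1], [-28.4, -17.6, -6.7, 0, 0, 76.5, 1]],
])

```text
time_s: 1.35
position: [0.3801, 0.3709, 0.3003]
tcp_rot: [[-0.003, 1.0, -0.0], [1.0, 0.003, -0.0], [-0.0, -0.0, -1.0]]
force: [0.5, -0.2, -0.5]
opening: 0.998
grasp_force: 0.0
```

Run:
```python
from h import *
import pickle
print(bot.read_state()["qvel"].round(1))
c=bot.camera_model("wrist");im=bot.capture("wrist");cv2.imwrite("pics/w1.png",im);pickle.dump(c,open("pics/w1.pkl","wb"))
go([.38,.37,.30],90)
```

```text
[ 0.1 -0.1 -0.1  0.1  0.   0.4]
row [-0.09 -0.02  0.04] [-0.   0.   0.2] rows 1 t 1.4 op 1.006
```

View pics/w1.png

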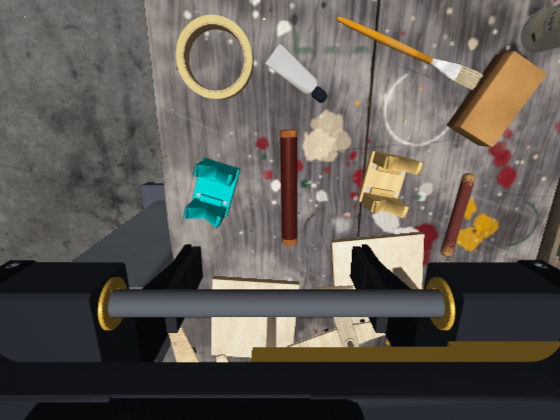

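Wrist view: the long dowel runs from (289,130) to (289,243), the medium from (468,175) to (448,254), and the short cradle is around (388,184). I need a second viewpoint.

Emit:
apply_moves([
  [[0, 14, 0, 0, 0, 0, 1], [0, 14, 0, 0, 0, 0, 1], [0, 14, 0, 0, 0, 0, 1], [0, 14, 0, 0, 0, 0, 1], [0, 14, 0, 0, 0, 0, 1]],
])

```text
time_s: 2.02
position: [0.5187, 0.3709, 0.3003]
tcp_rot: [[-0.002, 1.0, -0.002], [1.0, 0.002, -0.001], [-0.001, -0.002, -1.0]]
force: [0.6, 0.5, 0.2]
opening: 0.999
grasp_force: 0.0
```

```bash
cat >> h.py <<'E'
import pickle
def snap(n):
    c=bot.camera_model("wrist");im=bot.capture("wrist");cv2.imwrite(f"pics/{n}.png",im);pickle.dump(c,open(f"pics/{n}.pkl","wb"));return im,c
def load(n): return cv2.imread(f"pics/{n}.png"),pickle.load(open(f"pics/{n}.pkl","rb"))
def rods(im,box=None):
    h=cv2.cvtColor(im,cv2.COLOR_BGR2HSV)
    m=cv2.inRange(h,(0,70,25),(16,255,190))|cv2.inRange(h,(172,70,25),(180,255,140))
    m=cv2.morphologyEx(m,cv2.MORPH_CLOSE,np.ones((3,3)))
    out=[]
    for k in cv2.findContours(m,0,2)[0]:
        (u,v),(a,b),_=r=cv2.minAreaRect(k)
        if max(a,b)>25 and 2.5<max(a,b)/max(1,min(a,b))<12:
            P=cv2.boxPoints(r);i=np.argmin([np.linalg.norm(P[0]-P[j]) for j in(1,3)]);j=(1,3)[i];o=[q for q in(1,2,3) if q!=j]
            e=[(P[0]+P[j])/2,P[o].mean(0)];e.sort(key=lambda q:q[1])
            out.append((np.round(e,1),round(min(a,b),1)))
    return out
E
python3 - <<'E'
from h import *
snap("w2")
for n in("w1","w2"):
    im,c=load(n)
    for e,w in rods(im):print(n,e.tolist(),w,[plane(c,p,.01).round(3).tolist() for p in e])
E
```

```text
w1 [[559.5999755859375, 202.6999969482422], [545.4000244140625, 250.0]] 13.3 [[0.802, 0.327, 0.01], [0.802, 0.25, 0.01]]
w1 [[469.70001220703125, 173.1999969482422], [445.0, 255.6999969482422]] 12.8 [[0.66, 0.371, 0.01], [0.646, 0.24, 0.01]]
w1 [[360.79998779296875, 165.60000610351562], [352.1000061035156, 198.3000030517578]] 11.7 [[0.501, 0.382, 0.01], [0.493, 0.333, 0.01]]
w1 [[291.8999938964844, 129.0], [289.5, 245.10000610351562]] 23.7 [[0.401, 0.433, 0.01], [0.401, 0.257, 0.01]]
w2 [[456.6000061035156, 189.89999389648438], [452.3999938964844, 236.0]] 11.1 [[0.783, 0.346, 0.01], [0.79, 0.273, 0.01]]
w2 [[375.1000061035156, 172.8000030517578], [360.5, 247.10000610351562]] 11.9 [[0.661, 0.371, 0.01], [0.65, 0.254, 0.01]]
w2 [[192.0, 128.0], [205.1999969482422, 244.5]] 25.7 [[0.401, 0.434, 0.01], [0.408, 0.258, 0.01]]
w2 [[489.79998779296875, 115.5999984741211], [477.20001220703125, 138.0]] 9.4 [[0.81, 0.451, 0.01], [0.799, 0.421, 0.01]]
w2 [[270.0, 39.0], [271.0, 79.0]] 3.9 [[0.51, 0.544, 0.01], [0.511, 0.497, 0.01]]
w2 [[267.8999938964844, 0.10000000149011612], [270.1000061035156, 32.099998474121094]] 3.9 [[0.507, 0.587, 0.01], [0.51, 0.552, 0.01]]
```

View pics/w2.png

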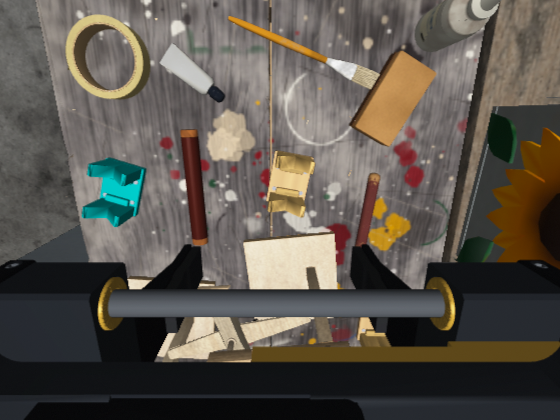

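In w2 the long dowel runs from (192,128) to (205,244). The short cradle is around (291,183), with posts at about y=163 and y=205. The medium dowel is partly hidden by the finger. Next I'll zoom on the cradle in both views and triangulate the rods.

Run:
```python
from h import *
a,A=load("w1");b,B=load("w2")
m=np.array
for n,p,q in[("long top",(291.9,129),(192,128)),("long bot",(289.5,245.1),(205.2,244.5)),("long mid",(290.7,187),(198.6,186.3)),("med top",(469.7,173.2),(375.1,172.8))]:
    print(n,tri([(A,m(p)),(B,m(q))]))
z=lambda i,x,y:cv2.resize(i[y:y+80,x:x+76],None,fx=5.2,fy=5.2,interpolation=2)
cv2.imwrite("pics/cs.png",np.hstack([z(a,352,145),z(b,256,145)]))
```

```text
long top (array([0.40133733, 0.43316261, 0.01117261]), [0.4, 0.4])
long bot (array([ 0.40194075,  0.24794744, -0.01216307]), [0.2, 0.2])
long mid (array([0.40161013, 0.34831184, 0.00049966]), [0.2, 0.2])
med top (array([0.662077  , 0.37077606, 0.00651448]), [0.0, 0.0])
```

View pics/cs.png

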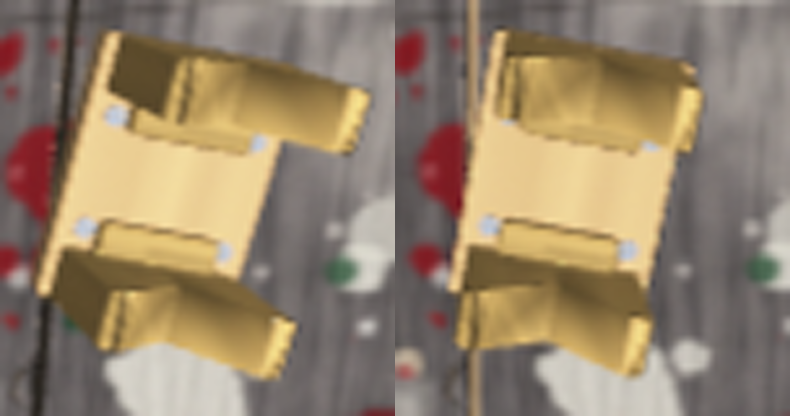

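```bash
cat >> h.py <<'E'
def cradle(n1,n2,P,Q,name):
    """P,Q: horn-top centres [post1 left,right, post2 left,right] in two pictures"""
    A=load(n1)[1];B=load(n2)[1];X=[]
    for p,q in zip(P,Q):
        x,e=tri([(A,np.array(p)),(B,np.array(q))]);X.append(x);print(x.round(4),e)
    X=np.array(X)
    for c,p in((A,P),(B,Q)):
        Y=np.array([plane(c,u,.06) for u in p]);d=Y[:2].mean(0)-Y[2:].mean(0);e=Y[[1,3]].mean(0)-Y[[0,2]].mean(0)
        print(name,"z=.06 plane: centre",Y.mean(0).round(4),"yaw",np.degrees(np.arctan2(d[1],d[0])).round(2),"perp yaw",np.degrees(np.arctan2(e[1],e[0])).round(2),"post gap",np.linalg.norm(d).round(4),"width",np.linalg.norm(e).round(4))
    print(name,"mean tri",X.mean(0).round(4))
E
python3 - <<'E'
from h import *
f=lambda x,y,L:[(x+u/5.2-.5,y+v/5.2-.5) for u,v in L]
cradle("w1","w2",f(352,145,[(183,90),(356,121),(116,320),(282,347)]),f(256,145,[(114,88),(296,119),(72,320),(244,345)]),"short")
go([.401,.346,.12],90)
E
```

```text
[0.5195 0.3952 0.0612] [0.0, 0.0]
[0.5645 0.3871 0.0573] [0.0, 0.0]
[0.509  0.3364 0.061 ] [0.2, 0.2]
[0.5531 0.3289 0.0587] [0.0, 0.0]
short z=.06 plane: centre [0.5363 0.362  0.06  ] yaw 79.7 perp yaw -9.56 post gap 0.0594 width 0.0439
short z=.06 plane: centre [0.5364 0.3619 0.06  ] yaw 79.53 perp yaw -9.02 post gap 0.0597 width 0.0449
short mean tri [0.5365 0.3619 0.0596]
row [ -2.47 -11.75  18.08] [-0.1  0.   0.1] rows 4 t 2.075 op 0.998
```

Long dowel: centre (0.401, 0.346), yaw about 90°. Short cradle: (0.5364, 0.3619), yaw about 80°, with the horn tops measured at 0.06 m. Picking the long dowel now.

Emit:
apply_moves([
  [[-2.5, -11.75, 8, 0, 0, 0, 0.4], [-2.5, -11.75, 8, 0, 0, 0, 0.4], [-2.5, -11.75, 14, 0, 0, 0, 0.3], [-2.5, -11.75, 20, 0, 0, 0, 0.2], [-2.5, -11.75, 25, 0, 0, 0, 0.2], [-2.5, -11.75, 27.5, 0, 0, 0, 0.2], [-2.5, -11.75, 28.6, 0, 0, 0, 0.2], [-2.5, -11.75, 28.6, 0, 0, 0, 0.2]],
])

```text
time_s: 3.08
position: [0.4027, 0.3459, 0.0149]
tcp_rot: [[-0.002, 1.0, -0.0], [1.0, 0.002, 0.0], [0.0, -0.0, -1.0]]
force: [0.7, 0.1, -0.4]
opening: 0.601
grasp_force: 0.0
```

Run:
```python
from h import *
go([.401,.346,.014],90)
```

```text
row [ 0.01 -0.17  0.09] [-0.  -0.   0.1] rows 1 t 3.075 op 0.601
```

Emit:
apply_moves([
  [[0, 0, 0, 0, 0, 0, -1], [0, 0, 0, 0, 0, 0, -1], [0, 0, 0, 0, 0, 0, -1], [0, 0, 0, 0, 0, 0, -1], [0, 0, 0, 0, 0, 0, -1], [0, 0, 0, 0, 0, 0, -1], [0, 0, -3, 0, 0, 0, -1], [0, 0, -8, 0, 0, 0, -1], [0, 0, -14, 0, 0, 0, -1], [0, 0, -20, 0, 0, 0, -1], [0, 0, -26, 0, 0, 0, -1], [0, 0, -32, 0, 0, 0, -1], [0, 0, -32, 0, 0, 0, -1]],
])

```text
time_s: 4.7
position: [0.4056, 0.3471, 0.3398]
tcp_rot: [[-0.001, 1.0, 0.011], [1.0, 0.001, 0.006], [0.006, 0.011, -1.0]]
force: [-0.3, 0.2, -1.5]
opening: 0.265
grasp_force: 29.9
```

Run:
```python
from h import *
go([.66,-.15,.335],90);snap("h1");print(bot.read_state()["force"])
```

```text
row [-49.73  25.39   0.45] [ 0.6 -0.3  0.1] rows 9 t 4.7 op 0.265
[-0.15701139 -0.30493789 -1.10723712]
```

Emit:
apply_moves([
  [[-49.7, 25.4, 0, 0, 0, 0, -1], [-49.7, 25.4, 0, 0, 0, 0, -1], [-49.7, 25.4, 0, 0, 0, 0, -1], [-49.7, 25.4, 0, 0, 0, 0, -1], [-49.7, 25.4, 0, 0, 0, 0, -1], [-49.7, 25.4, 0, 0, 0, 0, -1], [-49.7, 25.4, 0, 0, 0, 0, -1], [-49.7, 25.4, 0, 0, 0, 0, -1], [-49.7, 25.4, 0, 0, 0, 0, -1], [-49.7, 25.4, 0, 0, 0, 0, -1], [-49.7, 25.4, 0, 0, 0, 0, -1], [-49.7, 25.4, 0, 0, 0, 0, -1]],
])

```text
time_s: 6.25
position: [0.6567, -0.1495, 0.3336]
tcp_rot: [[-0.002, 1.0, -0.002], [1.0, 0.002, 0.001], [0.001, -0.002, -1.0]]
force: [0.0, -1.0, -0.9]
opening: 0.266
grasp_force: 29.9
```

Run:
```python
from h import *
snap("w3");go([.50,-.15,.335],90)
```

```text
row [-1.000e-02 -1.569e+01 -7.000e-02] [-0.1 -0.   0.1] rows 3 t 6.3 op 0.267
```

View pics/w3.png

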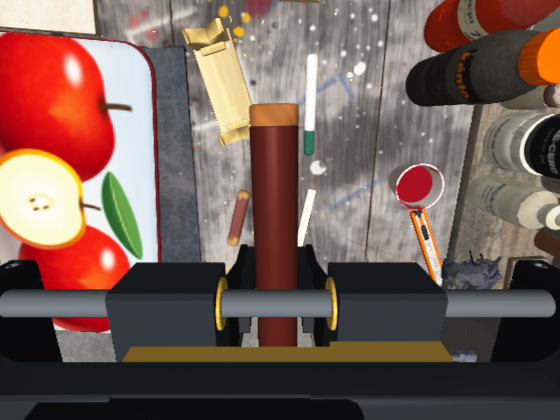

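The held long dowel's near end is at (275,104). The long cradle is around (220,80), the short dowel around (237,218), the marker at (311,105) and the stick at (307,218). Next, the second view.

Emit:
apply_moves([
  [[2, -15.7, 0, 0, 0, 0, -1], [2, -15.7, 0, 0, 0, 0, -1], [2, -15.7, 0, 0, 0, 0, -1], [2, -15.7, 0, 0, 0, 0, -1], [2, -15.7, 0, 0, 0, 0, -1]],
])

```text
time_s: 6.92
position: [0.5013, -0.1309, 0.3354]
tcp_rot: [[-0.002, 1.0, 0.002], [1.0, 0.002, -0.001], [-0.001, 0.002, -1.0]]
force: [-0.5, -0.6, -0.7]
opening: 0.268
grasp_force: 29.9
```

Run:
```python
from h import *
b,B=snap("w4");a,A=load("w3")
print("exp Cl in w4",proj(B,np.array([.58,-.033,.06])),"w3",proj(A,np.array([.58,-.033,.06])),"Cm",proj(B,np.array([.681,.134,.06])))
u,v=np.int32(proj(B,np.array([.58,-.033,.05])))
f=lambda i,x,y:cv2.resize(i[y:y+145,x:x+95],None,fx=4.1,fy=4.1,interpolation=2)
x4,y4=max(u-47,0),max(v-72,0);print(x4,y4)
cv2.imwrite("pics/cl.png",np.hstack([f(a,172,8),f(b,x4,y4)]))
s=bot.read_state();r=s["tcp_rot"]
for p in[(275,104),(275,126)]:
    o,d=ray(A,p)
    print("rod end y world",(plane(A,p,.3336-.003)).round(4),"top surf",plane(A,p,.3336-.003+.012).round(4))
```

```text
exp Cl in w4 [336.20191304 100.79110481] w3 [217.28954225  85.70600863] Cm [433.21875875 -53.84208843]
287 29
rod end y world [ 0.6556 -0.063   0.3306] top surf [ 0.6556 -0.0634  0.3426]
rod end y world [ 0.6556 -0.073   0.3306] top surf [ 0.6556 -0.0726  0.3426]
```

View pics/cl.png

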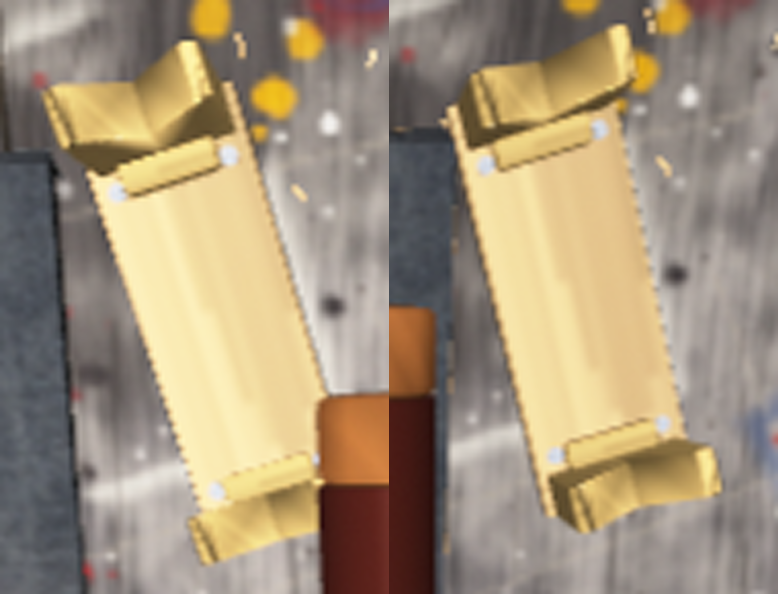

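Run:
```python
from h import *
f=lambda x,y,L:[np.array((x+u/4.1-.5,y+v/4.1-.5)) for u,v in L]
A=load("w3")[1];B=load("w4")[1]
P=f(172,8,[(58,119),(203,72),(202,538)]);Q=f(287,29,[(94,100),(240,53),(191,507),(322,468)])
for p,q in zip(P,Q):print(tri([(A,p),(B,q)]))
cradle("w4","w4",Q,Q,"long")
Y=[plane(A,p,.06).round(4).tolist() for p in P];print(Y)
```

```text
(array([0.54339442, 0.02388589, 0.05700566]), [0.1, 0.1])
(array([0.58762269, 0.0369778 , 0.0556376 ]), [0.2, 0.2])
(array([ 0.58039365, -0.0997888 ,  0.05642233]), [0.0, 0.0])
[ 0.5127 -0.0278  0.3625] [0.0, 0.0]
[ 0.5183 -0.031   0.3971] [0.0, 0.0]
[ 0.5164 -0.0588  0.3995] [0.0, 0.0]
[ 0.4512 -0.0333  0.6563] [0.0, 0.0]
long z=.06 plane: centre [ 0.583  -0.0315  0.06  ] yaw 106.39 perp yaw 16.6 post gap 0.1281 width 0.0451
long z=.06 plane: centre [ 0.583  -0.0315  0.06  ] yaw 106.39 perp yaw 16.6 post gap 0.1281 width 0.0451
long mean tri [ 0.4996 -0.0377  0.4539]
[[0.5442, 0.0232, 0.06], [0.5883, 0.0357, 0.06], [0.581, -0.0995, 0.06]]
```

Run:
```python
from h import *
go([.584,-.0332,.14],106.5)
```

```text
row [ 9.8   8.22 19.52] [  0.1   0.1 -16.4] rows 4 t 6.975 op 0.26
```

Emit:
apply_moves([
  [[9.8, 8.2, 0, 0, 0, -16.4, -1], [9.8, 8.2, 0, 0, 0, -16.4, -1], [9.8, 8.2, 6, 0, 0, -16.4, -1], [9.8, 8.2, 12, 0, 0, -16.4, -1], [9.8, 8.2, 17, 0, 0, -16.4, -1], [9.8, 8.2, 19.5, 0, 0, -16.4, -1], [9.8, 8.2, 19.5, 0, 0, -16.4, -1], [9.8, 8.2, 19.5, 0, 0, -16.4, -1]],
])

```text
time_s: 7.98
position: [0.584, -0.0333, 0.1403]
tcp_rot: [[-0.283, 0.959, 0.002], [0.959, 0.283, -0.001], [-0.001, 0.002, -1.0]]
force: [0.6, 0.4, -0.2]
opening: 0.269
grasp_force: 29.9
```

Run:
```python
from h import *
go([.584,-.0332,.061],106.5)
im,c=snap("w5");cv2.imwrite("pics/w5c.png",cv2.resize(im[0:300,130:430],None,fx=2,fy=2))
```

```text
row [ 0.02 -0.01  7.93] [ 0.1  0.1 -0. ] rows 2 t 7.975 op 0.269
```

View pics/w5c.png

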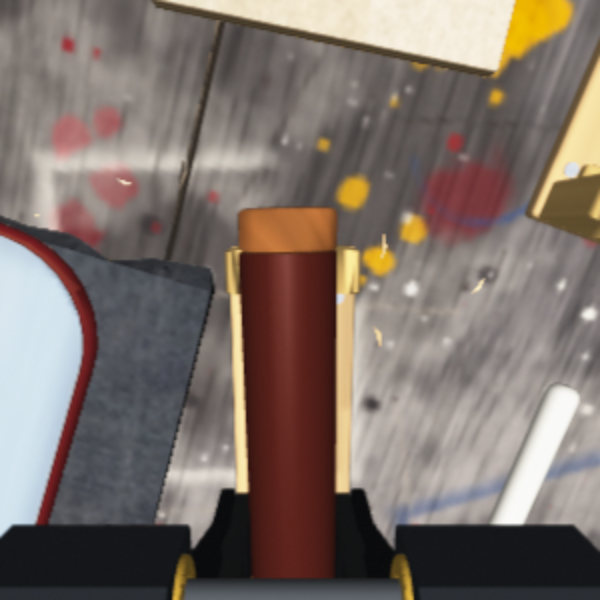

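The dowel sits over the notches, with the horns evenly visible at (235,270) and (347,270) in the crop. Lowering and releasing.

Emit:
apply_moves([
  [[0, 0, 4, 0, 0, 0, -1], [0, 0, 6.5, 0, 0, 0, -1], [0, 0, 7.5, 0, 0, 0, -1], [0, 0, 7.9, 0, 0, 0, -1], [0, 0, 7.9, 0, 0, 0, -1], [0, 0, 7.9, 0, 0, 0, -0.3], [0, 0, 7.9, 0, 0, 0, -0.1], [0, 0, 7.9, 0, 0, 0, 0.1], [0, 0, 7.9, 0, 0, 0, 0.2], [0, 0, 7.9, 0, 0, 0, 0.2]],
])

```text
time_s: 9.28
position: [0.5824, -0.0333, 0.0606]
tcp_rot: [[-0.283, 0.959, -0.0], [0.959, 0.283, 0.0], [0.0, -0.0, -1.0]]
force: [-0.2, -0.6, -0.1]
opening: 0.589
grasp_force: 0.0
```

Run:
```python
from h import *
s=bot.read_state();print(s["force"],s["opening"],s["position"])
A=load("w3")[1];B=load("w4")[1];im=load("w3")[0]
for e,w in rods(im):print(e.tolist(),w,[plane(A,p,.01).round(3).tolist() for p in e])
im=load("w4")[0]
for e,w in rods(im):print(e.tolist(),w,[plane(B,p,.01).round(3).tolist() for p in e])
go([.61,-.30,.30],75)
```

```text
[-0.15847077 -0.59360566 -0.07323393] 0.589271800048079 [ 0.58242115 -0.03325099  0.06055021]
[[51.0, 324.0], [108.0, 324.0]] 14.0 [[0.244, -0.435, 0.01], [0.349, -0.435, 0.01]]
[[514.9000244140625, 256.8999938964844], [502.29998779296875, 287.70001220703125]] 11.1 [[1.06, -0.298, 0.01], [1.052, -0.357, 0.01]]
[[15.399999618530273, 268.29998779296875], [127.80000305175781, 284.29998779296875]] 33.0 [[0.207, -0.322, 0.01], [0.397, -0.352, 0.01]]
[[410.1000061035156, 197.60000610351562], [441.6000061035156, 280.8999938964844]] 19.4 [[0.869, -0.194, 0.01], [0.944, -0.344, 0.01]]
[[263.0, 102.80000305175781], [261.79998779296875, 288.8999938964844]] 70.3 [[0.636, -0.052, 0.01], [0.631, -0.361, 0.01]]
[[462.79998779296875, 50.79999923706055], [461.70001220703125, 97.9000015258789]] 14.5 [[0.915, 0.017, 0.01], [0.924, -0.045, 0.01]]
[[45.599998474121094, -1.2000000476837158], [204.6999969482422, 231.5]] 111.5 [[0.348, 0.078, 0.01], [0.538, -0.253, 0.01]]
[[123.0, 263.5], [232.0, 263.5]] 21.0 [[0.24, -0.295, 0.01], [0.426, -0.295, 0.01]]
[[340.70001220703125, 200.89999389648438], [322.79998779296875, 254.60000610351562]] 12.0 [[0.606, -0.183, 0.01], [0.581, -0.278, 0.01]]
[[118.0999984741211, 66.80000305175781], [124.0999984741211, 250.0]] 41.5 [[0.278, 0.014, 0.01], [0.245, -0.269, 0.01]]
[[283.0, 28.100000381469727], [282.0, 62.099998474121094]] 4.0 [[0.511, 0.062, 0.01], [0.51, 0.02, 0.01]]
row [-26.36  -4.91 -23.95] [-0.  -0.  31.4] rows 6 t 9.275 op 0.589
```

Emit:
apply_moves([
  [[0, 0, -2, 0, 0, 0, 0.2], [0, 0, -6, 0, 0, 0, 0.2], [0, 0, -12, 0, 0, 0, 0.2], [0, 0, -18, 0, 0, 0, 0.2], [-20, -4.9, -22, 0, 0, 31, 0.2], [-20, -4.9, -22, 0, 0, 31, 0.2], [-20, -4.9, -22, 0, 0, 31, 0.2], [-20, -4.9, -22, 0, 0, 31, 0.2], [-20, -4.9, -22, 0, 0, 31, 0.2], [-20, -4.9, -22, 0, 0, 31, 0.2]],
])

```text
time_s: 10.52
position: [0.5915, -0.2368, 0.2798]
tcp_rot: [[0.25, 0.968, -0.002], [0.968, -0.25, 0.002], [0.002, -0.002, -1.0]]
force: [-1.2, 1.3, 0.1]
opening: 0.599
grasp_force: 0.0
```

Run:
```python
from h import *
im,c=snap("w6");go([.5935,-.2305,.013],75.3)
A=load("w3")[1];B=load("w4")[1]
print([plane(A,p,.01).round(4) for p in((243,190),(232,246))])
print(tri([(A,np.array((243,190.)))]+[(B,np.array((340.7,200.9)))]),tri([(A,np.array((232,246.)))]+[(B,np.array((322.8,254.6)))]))
print("pred dowel in w6",proj(c,np.array([.5935,-.2305,.01])))
for e,w in rods(im):
    print(e.tolist(),w,[plane(c,p,.01).round(4).tolist() for p in e],[plane(c,p,.057).round(4).tolist() for p in e])
```

```text
row [ 0.6   0.09 26.69] [-0.1 -0.1  0.3] rows 5 t 10.575 op 0.6
[array([ 0.6033, -0.1825,  0.01  ]), array([ 0.5819, -0.279 ,  0.01  ])]
(array([ 0.60408589, -0.18077335,  0.01743574]), [0.0, 0.0]) (array([ 0.58170734, -0.27925762,  0.00815183]), [0.3, 0.3])
pred dowel in w6 [276.97776729 171.29197382]
[[44.29999923706055, 269.29998779296875], [170.3000030517578, 280.79998779296875]] 37.7 [[0.2122, -0.2879, 0.01], [0.3916, -0.3544, 0.01]] [[0.257, -0.2733, 0.057], [0.4163, -0.3324, 0.057]]
[[428.6000061035156, 233.8000030517578], [402.6000061035156, 236.89999389648438]] 6.4 [[0.7856, -0.3754, 0.01], [0.7481, -0.3708, 0.01]] [[0.7662, -0.351, 0.057], [0.7329, -0.3469, 0.057]]
[[-2.700000047683716, 208.8000030517578], [41.29999923706055, 252.8000030517578]] 7.8 [[0.192, -0.183, 0.01], [0.2207, -0.2616, 0.01]] [[0.239, -0.1801, 0.057], [0.2645, -0.25, 0.057]]
[[60.20000076293945, 137.1999969482422], [94.5999984741211, 161.1999969482422]] 4.3 [[0.3247, -0.1138, 0.01], [0.3558, -0.1549, 0.01]] [[0.3568, -0.1187, 0.057], [0.3844, -0.1552, 0.057]]
[[277.0, 135.0], [277.0, 205.0]] 14.0 [[0.6057, -0.1834, 0.01], [0.5815, -0.2774, 0.01]] [[0.6063, -0.1805, 0.057], [0.5849, -0.264, 0.057]]
[[488.29998779296875, 102.69999694824219], [523.7000122070312, 201.6999969482422]] 21.9 [[0.8795, -0.2122, 0.01], [0.9212, -0.3598, 0.01]] [[0.8496, -0.206, 0.057], [0.8866, -0.3372, 0.057]]
[[464.79998779296875, 91.0], [506.79998779296875, 93.0999984741211]] 8.2 [[0.8513, -0.1903, 0.01], [0.903, -0.2062, 0.01]] [[0.8245, -0.1866, 0.057], [0.8704, -0.2008, 0.057]]
[[483.6000061035156, 37.099998474121094], [511.1000061035156, 62.5]] 12.2 [[0.8779, -0.1338, 0.01], [0.9094, -0.1711, 0.01]] [[0.8481, -0.1365, 0.057], [0.8761, -0.1696, 0.057]]
[[218.10000610351562, -5.699999809265137], [263.8999938964844, 75.69999694824219]] 23.8 [[0.5787, -0.0102, 0.01], [0.6078, -0.1088, 0.01]] [[0.5824, -0.0267, 0.057], [0.6082, -0.1142, 0.057]]
```

View pics/w6.png

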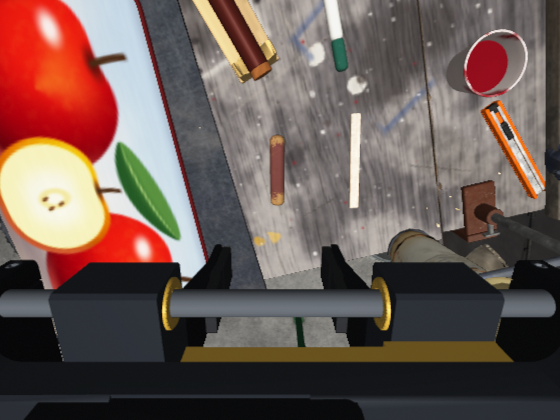

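The long dowel is seated in its cradle, with its near end at (260,72). The short dowel runs from (277,135) to (277,205), directly ahead. Picking it.

Emit:
apply_moves([
  [[0.6, 0.1, 8, 0, 0, 0, 0.1], [0.6, 0.1, 14, 0, 0, 0, 0.1], [0.6, 0.1, 20, 0, 0, 0, 0.1], [0.6, 0.1, 24, 0, 0, 0, 0.1], [0.6, 0.1, 26, 0, 0, 0, 0.1], [0.6, 0.1, 26.6, 0, 0, 0, 0.1], [0.6, 0.1, 26.6, 0, 0, 0, 0.1], [0.6, 0.1, 26.6, 0, 0, 0, -1], [0.6, 0.1, 26.6, 0, 0, 0, -1], [0.6, 0.1, 26.6, 0, 0, 0, -1], [0.6, 0.1, 26.6, 0, 0, 0, -1], [0.6, 0.1, 26.6, 0, 0, 0, -1], [0.6, 0.1, 26.6, 0, 0, 0, -1]],
])

```text
time_s: 12.2
position: [0.5947, -0.2336, 0.015]
tcp_rot: [[0.251, 0.968, 0.0], [0.968, -0.251, -0.0], [-0.0, 0.0, -1.0]]
force: [-1.3, 0.3, 5.0]
opening: 0.226
grasp_force: 30.0
```

Run:
```python
from h import *
go([.5936,-.2304,.34],75.3);print(bot.read_state()["position"],bot.read_state()["grasp_force"])
```

```text
row [  0.27  -0.17 -32.5 ] [0.  0.  0.1] rows 6 t 12.2 op 0.226
[ 0.59473077 -0.23356396  0.01503781] 29.993381202220917
```

Emit:
apply_moves([
  [[0, 0, -4, 0, 0, 0, -1], [0, 0, -10, 0, 0, 0, -1], [0, 0, -16, 0, 0, 0, -1], [0, 0, -22, 0, 0, 0, -1], [0, 0, -28, 0, 0, 0, -1], [0, 0, -32, 0, 0, 0, -1], [55.9, -20.6, -32, 0, 0, -4.6, -1], [55.9, -20.6, -32, 0, 0, -4.6, -1], [55.9, -20.6, -32, 0, 0, -4.6, -1], [55.9, -20.6, -32, 0, 0, -4.6, -1], [55.9, -20.6, -32, 0, 0, -4.6, -1], [55.9, -20.6, -32, 0, 0, -4.6, -1], [55.9, -20.6, -32, 0, 0, -4.6, -1], [55.9, -20.6, -32, 0, 0, -4.6, -1], [55.9, -20.6, -32, 0, 0, -4.6, -1], [55.9, -20.6, -32, 0, 0, -4.6, -1], [55.9, -20.6, -32, 0, 0, -4.6, -1], [55.9, -20.6, -32, 0, 0, -4.6, -1]],
])

```text
time_s: 14.45
position: [0.5354, 0.3587, 0.3338]
tcp_rot: [[0.173, 0.985, -0.001], [0.985, -0.173, -0.001], [-0.002, -0.001, -1.0]]
force: [0.2, 0.3, -0.0]
opening: 0.222
grasp_force: 30.0
```

Run:
```python
from h import *
im,c=snap("w7");s=bot.read_state();h=s["position"][2]-.005
for e,w in rods(im):
    if w<60: 
        X=plane(c,e[0],h);d=s["tcp_rot"].T@(X-s["position"]);print(e.tolist(),w,"tool",d.round(4))
go([.5359,.3591,.14],80)
```

```text
[[273.1000061035156, 174.8000030517578], [281.1000061035156, 289.29998779296875]] 43.8 tool [ 0.0528 -0.0023  0.0049]
[[356.5, 147.0], [356.5, 227.0]] 11.0 tool [0.0668 0.039  0.0049]
row [ 0.11  0.02 19.41] [-0.   0.1 -0. ] rows 4 t 14.5 op 0.22
```

Emit:
apply_moves([
  [[0, 0.1, 6, 0, 0, 0, -1], [0, 0.1, 12, 0, 0, 0, -1], [0, 0.1, 18, 0, 0, 0, -1], [0, 0.1, 22.5, 0, 0, 0, -1], [0, 0.1, 25, 0, 0, 0, -1], [0, 0.1, 26.5, 0, 0, 0, -1], [0, 0.1, 27.3, 0, 0, 0, -1], [0, 0.1, 27.4, 0, 0, 0, -1], [0, 0.1, 27.4, 0, 0, 0, -1]],
])

```text
time_s: 15.62
position: [0.5374, 0.3595, 0.0617]
tcp_rot: [[0.173, 0.985, 0.002], [0.985, -0.173, 0.001], [0.001, 0.002, -1.0]]
force: [0.2, 0.5, -0.4]
opening: 0.22
grasp_force: 30.0
```

Run:
```python
from h import *
s=bot.read_state();print(s["force"],s["position"]);im,c=snap("w8");cv2.imwrite("pics/w8c.png",im[100:300,130:430])
```

```text
[ 0.23606153  0.54641132 -0.37132497] [0.53739591 0.35953777 0.0616886 ]
```

View pics/w8c.png

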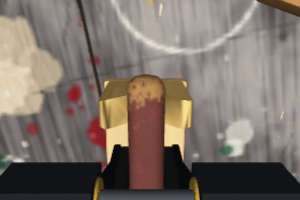

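The dowel is aligned over the far post. Lowering the last 2 mm, releasing and rising.

Emit:
apply_moves([
  [[0, 0, 0.2, 0, 0, 0, -1], [0, 0, 0.2, 0, 0, 0, -1], [0, 0, 0.2, 0, 0, 0, -0.4], [0, 0, 0.2, 0, 0, 0, -0.2], [0, 0, 0.2, 0, 0, 0, 0], [0, 0, 0.2, 0, 0, 0, 0.1], [0, 0, 0.2, 0, 0, 0, 0.1], [0, 0, -2, 0, 0, 0, 0.1], [0, 0, -6, 0, 0, 0, 0.1], [0, 0, -12, 0, 0, 0, 0.1], [0, 0, -18, 0, 0, 0, 0.1], [-6, 10, -24, 0, 0, -4, 0.1], [-10, 10, -26, 0, 0, -4, 0.1], [-10, 10, -26, 0, 0, -4, 0.1], [-10, 10, -26, 0, 0, -4, 0.1]],
])

```text
time_s: 17.55
position: [0.6201, 0.2411, 0.3227]
tcp_rot: [[0.108, 0.994, 0.005], [0.994, -0.108, 0.0], [0.001, 0.005, -1.0]]
force: [-1.3, -0.2, -0.8]
opening: 0.546
grasp_force: 0.0
```

Run:
```python
from h import *
im,c=snap("w9");print(bot.read_state()["force"])
for e,w in rods(im):
  if w<40:
    print(e.tolist(),w,[plane(c,p,.0085).round(4).tolist() for p in e],[plane(c,p,.054).round(4).tolist() for p in e])
```

```text
[-0.48383932  0.39870476  0.26270101]
[[496.6000061035156, 315.8999938964844], [488.79998779296875, 347.20001220703125]] 9.9 [[0.9835, -0.0616, 0.0085], [0.9763, -0.1291, 0.0085]] [[0.9487, -0.0239, 0.054], [0.9421, -0.0848, 0.054]]
[[257.0, 314.0], [274.3999938964844, 348.79998779296875]] 15.2 [[0.56, -0.01, 0.0085], [0.5824, -0.0881, 0.0085]] [[0.5667, 0.0226, 0.054], [0.5868, -0.0479, 0.054]]
[[432.79998779296875, 253.8000030517578], [502.1000061035156, 285.5]] 18.0 [[0.865, 0.0736, 0.0085], [0.9865, -0.0001, 0.0085]] [[0.8418, 0.0981, 0.054], [0.9513, 0.0316, 0.054]]
[[293.5, 75.0], [293.5, 168.0]] 11.0 [[0.6598, 0.3712, 0.0085], [0.648, 0.2416, 0.0085]] [[0.6567, 0.3665, 0.054], [0.646, 0.2495, 0.054]]
[[199.5, 46.0], [199.5, 128.0]] 17.0 [[0.5364, 0.421, 0.0085], [0.5169, 0.315, 0.0085]] [[0.5454, 0.4114, 0.054], [0.5277, 0.3157, 0.054]]
[[558.5, -1.5], [521.7999877929688, 10.300000190734863]] 13.4 [[1.0131, 0.4258, 0.0085], [0.9669, 0.4172, 0.0085]] [[0.9753, 0.4157, 0.054], [0.9337, 0.4079, 0.054]]
```

View pics/w9.png

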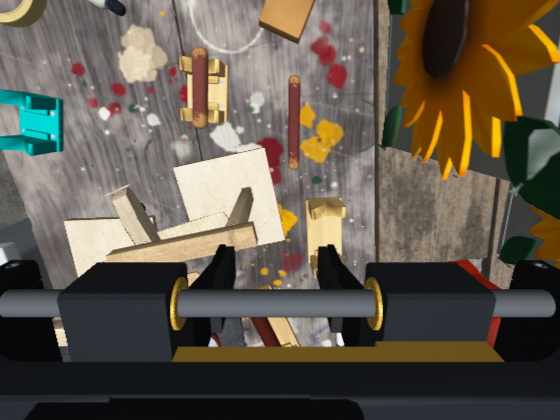

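The short dowel is seated within about 2 mm: centre (0.5366, 0.3635). The medium dowel runs from (293,75) to (293,168), giving centre (0.654, 0.306) and yaw 84.6°. Before going down I'll check clearance to the sunflower petals.

Run:
```python
from h import *
A=load("w2")[1];B=load("w9")[1];T=bot.camera_model("top");m=np.array
print(tri([(A,m((487.,237))),(B,m((392.,88)))]),tri([(A,m((487.,237))),(B,m((400.,125)))]))
for z in(.05,.1,.15,.2):print(z,plane(T,(163,113),z).round(3),plane(B,(392,88),z).round(3),plane(B,(450,175),z).round(3))
go([.654,.306,.2],84.6)
```

```text
(array([0.74142137, 0.33212988, 0.15231204]), [3.7, 4.0]) (array([0.78466112, 0.29751102, 0.08207389]), [5.6, 5.9])
0.05 [0.787 0.402 0.05 ] [0.781 0.338 0.05 ] [0.863 0.215 0.05 ]
0.1 [0.769 0.389 0.1  ] [0.763 0.336 0.1  ] [0.835 0.228 0.1  ]
0.15 [0.751 0.376 0.15 ] [0.745 0.334 0.15 ] [0.807 0.241 0.15 ]
0.2 [0.732 0.363 0.2  ] [0.727 0.333 0.2  ] [0.779 0.253 0.2  ]
row [ 6.68  2.85 12.13] [ 0.1 -0.  -0.7] rows 3 t 17.6 op 0.553
```

Run:
```python
from h import *
t=cv2.imread("pics/top0.png");s=cv2.imread("pics/side0.png")
z=lambda i,x,y,w,h,f:cv2.resize(i[y:y+h,x:x+w],None,fx=f,fy=f,interpolation=2)
cv2.imwrite("pics/fl.png",np.hstack([z(t,110,70,100,110,4),z(s,310,70,100,110,4)]))
```

```text
(no output)
```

View pics/fl.png

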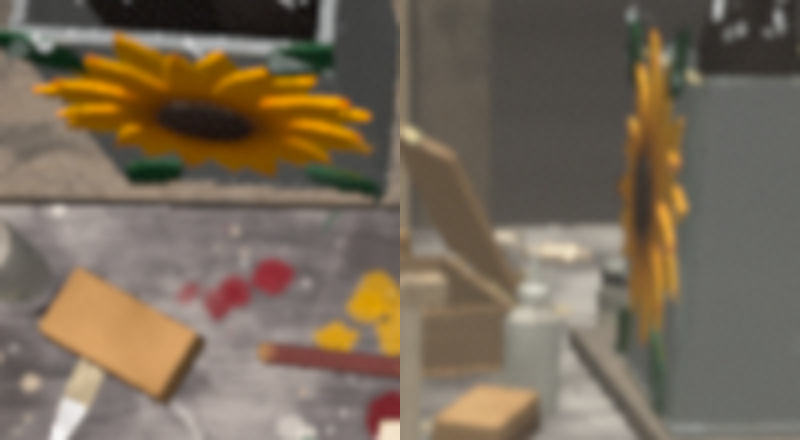

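Run:
```python
from h import *
T=bot.camera_model("top");S=bot.camera_model("side");m=np.array
for a,b in[((160.5,100.),(370.,117.5)),((178.7,112.5),(371.,154)),((202,107.5),(372.,140)),((202,107.5),(380.,125)),((192,115.),(370.,160))]:print(tri([(T,m(a)),(S,m(b))]))
```

```text
(array([0.75900475, 0.36652261, 0.22009153]), [0.5, 0.4])
(array([0.7621167 , 0.34015602, 0.11975969]), [0.6, 0.6])
(array([0.74931436, 0.26612281, 0.17948976]), [2.8, 2.7])
(array([0.75132217, 0.25793241, 0.21687507]), [3.2, 3.1])
(array([0.75448151, 0.30436595, 0.11270753]), [1.8, 1.8])
```

The flower plane is at x≈0.75, too near the gripper body (reaching 0.75) for a centred grasp. I'll grasp with the gripper 23 mm toward −x and the jaws fully open, so the closing finger rolls the rod to the middle.

Emit:
apply_moves([
  [[6.8, 0.4, 0, 0, 0, -0.7, 1], [6.8, 0.4, 5, 0, 0, -0.7, 1], [6.8, 0.4, 11, 0, 0, -0.7, 1], [6.8, 0.4, 17, 0, 0, -0.7, 1], [6.8, 0.4, 21, 0, 0, -0.7, 1], [6.8, 0.4, 24, 0, 0, -0.7, 1], [6.8, 0.4, 26, 0, 0, -0.7, 1], [6.8, 0.4, 26, 0, 0, -0.7, 1]],
])

```text
time_s: 18.6
position: [0.6268, 0.3111, 0.0583]
tcp_rot: [[0.091, 0.996, -0.005], [0.996, -0.091, -0.001], [-0.002, -0.004, -1.0]]
force: [0.5, 0.2, 0.0]
opening: 1.0
grasp_force: 0.0
```

Run:
```python
from h import *
im,c=snap("w10");s=bot.read_state();print(s["force"],s["opening"])
for e,w in rods(im):
    X=[plane(c,p,.0085) for p in e]
    if w<30:print(e.tolist(),w,[x.round(4).tolist() for x in X],[(s["tcp_rot"].T@(x-s["position"])).round(4).tolist() for x in X])
go([.631,.308,.0140],84.6)
```

```text
[-0.27830496  0.4434972  -0.18245662] 1.0008195911757425
[[548.7000122070312, 204.3000030517578], [527.7999877929688, 233.1999969482422]] 10.8 [[0.8115, 0.318, 0.0085], [0.8007, 0.2979, 0.0085]] [[0.0233, 0.1819, 0.0514], [0.0023, 0.173, 0.0514]]
[[520.0, 194.8000030517578], [509.8999938964844, 262.0]] 15.2 [[0.7913, 0.3264, 0.0085], [0.7914, 0.2765, 0.0085]] [[0.0299, 0.1611, 0.0514], [-0.0199, 0.1657, 0.0514]]
[[322.1000061035156, 144.8000030517578], [315.8999938964844, 289.29998779296875]] 25.5 [[0.6612, 0.3712, 0.0085], [0.6517, 0.2664, 0.0085]] [[0.0627, 0.0274, 0.0516], [-0.0426, 0.0275, 0.0516]]
row [-0.3   0.31  4.61] [-0.1  0.   0.2] rows 1 t 18.65 op 1.001
```

Emit:
apply_moves([
  [[-0.3, 0.4, 2.5, 0, 0, 0, 1], [-0.3, 0.4, 3.8, 0, 0, 0, 1], [-0.3, 0.4, 4.5, 0, 0, 0, 1], [-0.3, 0.4, 4.5, 0, 0, 0, 1], [-0.3, 0.4, 4.5, 0, 0, 0, 0.4], [-0.3, 0.4, 4.5, 0, 0, 0, 0], [-0.3, 0.4, 4.5, 0, 0, 0, -0.3], [-0.3, 0.4, 4.5, 0, 0, 0, -0.5], [-0.3, 0.4, 4.5, 0, 0, 0, -1], [-0.3, 0.4, 4.5, 0, 0, 0, -1], [-0.3, 0.4, 4.5, 0, 0, 0, -1], [-0.3, 0.4, 4.5, 0, 0, 0, -1], [-0.3, 0.4, 4.5, 0, 0, 0, -1], [-0.3, 0.4, 4.5, 0, 0, 0, -1]],
])

```text
time_s: 20.4
position: [0.6325, 0.3073, 0.0155]
tcp_rot: [[0.092, 0.996, -0.0], [0.996, -0.092, -0.0], [-0.0, -0.0, -1.0]]
force: [0.3, 0.8, -0.3]
opening: 0.186
grasp_force: 30.0
```

Emit:
apply_moves([
  [[0, 0, -3, 0, 0, 0, -1], [0, 0, -9, 0, 0, 0, -1], [0, 0, -15, 0, 0, 0, -1], [0, 0, -21, 0, 0, 0, -1], [0, 0, -27, 0, 0, 0, -1], [0, 0, -32, 0, 0, 0, -1], [-30.8, 0.6, -32, 0, 0, 0, -1], [-30.8, 0.6, -32, 0, 0, 0, -1], [-30.8, 0.6, -32, 0, 0, 0, -1], [-30.8, 0.6, -32, 0, 0, 0, -1], [-30.8, 0.6, -32, 0, 0, 0, -1], [-30.8, 0.6, -32, 0, 0, 0, -1], [-30.8, 0.6, -32, 0, 0, 0, -1]],
])

```text
time_s: 22.02
position: [0.6102, 0.0003, 0.3355]
tcp_rot: [[0.092, 0.996, -0.0], [0.996, -0.092, 0.001], [0.001, -0.0, -1.0]]
force: [-0.4, 0.3, 0.1]
opening: 0.184
grasp_force: 30.0
```

Run:
```python
from h import *
im,c=snap("w11");s=bot.read_state();h=s["position"][2]-.007
for e,w in rods(im):
    d=s["tcp_rot"].T@(plane(c,e[0],h)-s["position"])
    if abs(d[1])<.02:print(e.tolist(),w,"tool",d.round(4))
```

```text
[[257.0, 136.1999969482422], [292.6000061035156, 287.3999938964844]] 59.9 tool [ 0.0706 -0.0098  0.0071]
```

Emit:
apply_moves([
  [[0, 12, 0, 0, 0, 0, -1], [0, 12, 0, 0, 0, 0, -1], [0, 12, 0, 0, 0, 0, -1], [0, 12, 0, 0, 0, 0, -1]],
])

```text
time_s: 22.58
position: [0.7292, -0.0088, 0.3346]
tcp_rot: [[0.089, 0.996, -0.002], [0.996, -0.089, 0.001], [0.0, -0.002, -1.0]]
force: [0.6, 0.3, -0.1]
opening: 0.186
grasp_force: 30.0
```

Run:
```python
from h import *
b,B=snap("w12");a,A=load("w11")
X=np.array([.681,.134,.05]);o=[]
for i,c in((a,A),(b,B)):
    u,v=np.int32(proj(c,X));x,y=np.clip(u-45,0,470),np.clip(v-60,0,300);print(x,y);o.append(cv2.resize(i[y:y+120,x:x+90],None,fx=4.4,fy=4.4,interpolation=2))
cv2.imwrite("pics/cm.png",np.hstack(o))
```

```text
276 7
185 8
```

View pics/cm.png

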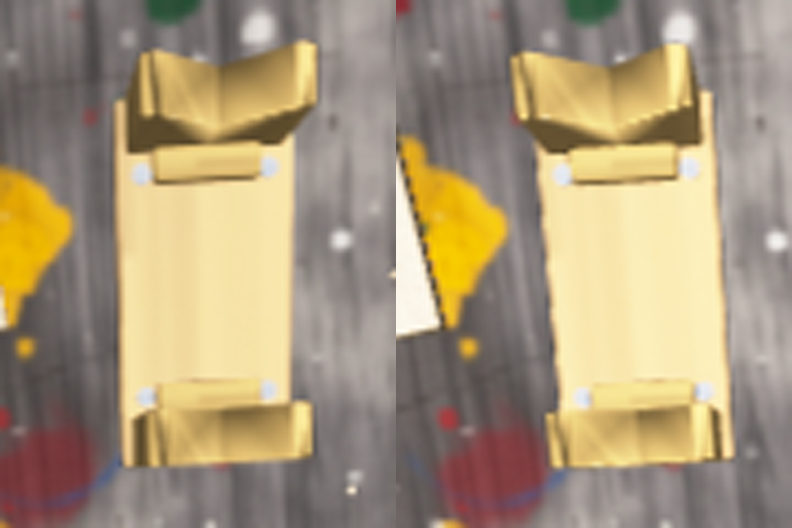

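Run:
```python
from h import *
f=lambda x,y,L:[np.array((x+u/4.4-.5,y+v/4.4-.5)) for u,v in L]
cradle("w11","w12",f(276,7,[(148,84),(307,72),(160,437),(301,430)]),f(185,8,[(125,88),(287,71),(157,440),(313,432)]),"med")
# rod end in hand, from edge at rod column
im,c=load("w12");s=bot.read_state();h=s["position"][2]-.007
u=int(proj(c,s["position"]+s["tcp_rot"]@[.055,0,.007])[0]);hsv=cv2.cvtColor(im,cv2.COLOR_BGR2HSV)
print(u,[(v,im[v,u].tolist()) for v in range(120,175,4)])
```

```text
[0.6673 0.181  0.0578] [0.3, 0.3]
[0.7125 0.1814 0.0536] [0.3, 0.3]
[0.6643 0.0874 0.0662] [0.2, 0.2]
[0.7091 0.0858 0.0495] [0.1, 0.1]
med z=.06 plane: centre [0.6875 0.1335 0.06  ] yaw 88.07 perp yaw -2.05 post gap 0.0936 width 0.043
med z=.06 plane: centre [0.6884 0.1332 0.06  ] yaw 87.67 perp yaw -1.15 post gap 0.0938 width 0.0459
med mean tri [0.6883 0.1339 0.0568]
276 [(120, [171, 201, 224]), (124, [112, 113, 119]), (128, [119, 121, 126]), (132, [125, 125, 132]), (136, [120, 120, 128]), (140, [120, 121, 127]), (144, [131, 132, 139]), (148, [76, 126, 170]), (152, [104, 167, 215]), (156, [110, 173, 223]), (160, [103, 159, 212]), (164, [105, 161, 213]), (168, [103, 161, 213]), (172, [84, 117, 175])]
```

Run:
```python
from h import *
im,c=load("w12");s=bot.read_state();P=s["position"];R=s["tcp_rot"]
d=R.T@(plane(c,(276,146.5),P[2]-.007)-P);print("end",d);off=d[0]-.066-.0005
y=np.radians(88.2);C=np.array([.688,.1334])-off*np.array([np.cos(y),np.sin(y)]);print(off,C)
go([*C,.15],88.2)
```

```text
end [ 0.06669018 -0.00014548  0.00701859]
0.0001901838396767973 [0.68799403 0.13320991]
row [13.8  -5.31 18.56] [-0.1 -0.  -3.3] rows 4 t 22.625 op 0.188
```

Emit:
apply_moves([
  [[13.8, -5.3, 0, 0, 0, -3.3, -1], [13.8, -5.3, 0, 0, 0, -3.3, -1], [13.8, -5.3, 4, 0, 0, -3.3, -1], [13.8, -5.3, 10, 0, 0, -3.3, -1], [13.8, -5.3, 15, 0, 0, -3.3, -1], [13.8, -5.3, 18.5, 0, 0, -3.3, -1], [13.8, -5.3, 20, 0, 0, -3.3, -1], [13.8, -5.3, 20, 0, 0, -3.3, -1]],
])

```text
time_s: 23.62
position: [0.689, 0.1317, 0.1359]
tcp_rot: [[0.034, 0.999, -0.001], [0.999, -0.034, 0.0], [0.0, -0.001, -1.0]]
force: [0.8, 0.9, -0.0]
opening: 0.186
grasp_force: 30.0
```

Run:
```python
from h import *
go([.688,.1332,.0595],88.2);im,c=snap("w13");cv2.imwrite("pics/w13c.png",cv2.resize(im[50:300,80:430],None,fx=2,fy=2))
```

```text
row [ 0.15 -0.11  7.64] [-0.  -0.  -0.1] rows 2 t 23.625 op 0.186
```

View pics/w13c.png

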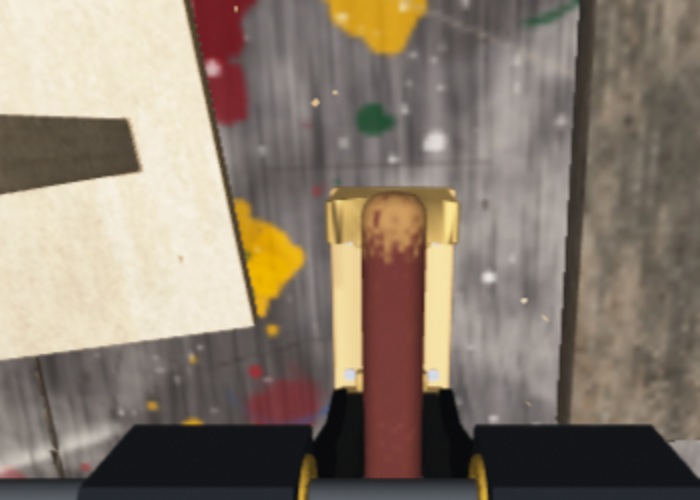

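The rod is centred between the horns at (332,215) and (455,215). Lowering, releasing and rising.

Emit:
apply_moves([
  [[0.15, 0, 4, 0, 0, 0, -1], [0.15, 0, 6.3, 0, 0, 0, -1], [0.15, 0, 7.3, 0, 0, 0, -1], [0.15, 0, 7.6, 0, 0, 0, -1], [0.15, 0, 7.6, 0, 0, 0, -1], [0.15, 0, 7.6, 0, 0, 0, -0.4], [0.15, 0, 7.6, 0, 0, 0, -0.2], [0.15, 0, 7.6, 0, 0, 0, 0], [0.15, 0, 7.6, 0, 0, 0, 0.1], [0.15, 0, 7.6, 0, 0, 0, 0.1], [0.15, 0, 5.5, 0, 0, 0, 0.1], [0.15, 0, 1, 0, 0, 0, 0.1], [0.15, 0, -5, 0, 0, 0, 0.1], [0.15, 0, -11, 0, 0, 0, 0.1], [0.15, 0, -17, 0, 0, 0, 0.1], [-15, 0, -20, 0, 0, 0, 0.1], [-15, 0, -20, 0, 0, 0, 0.1], [-15, 0, -20, 0, 0, 0, 0.1], [-15, 0, -20, 0, 0, 0, 0.1]],
])

```text
time_s: 26.05
position: [0.6848, -0.0211, 0.3378]
tcp_rot: [[0.038, 0.999, 0.003], [0.999, -0.038, -0.001], [-0.001, 0.003, -1.0]]
force: [-0.2, 1.0, -0.6]
opening: 0.55
grasp_force: 0.0
```

Run:
```python
from h import *
im,c=snap("w14");cv2.imwrite("pics/top1.png",bot.capture("top"))
s=bot.read_state();print(s["force"],s["position"])
for e,w in rods(im):
  X=[plane(c,p,.052) for p in e];d=X[0]-X[1]
  if w<25 and .08<np.linalg.norm(d)<.2:print(e.tolist(),w,(sum(X)/2).round(4),np.linalg.norm(d).round(3),np.degrees(np.arctan2(d[1],d[0])).round(1))
```

```text
[ 0.67853712  1.08929515 -0.4023237 ] [ 0.68441397 -0.01793867  0.33649174]
[[180.39999389648438, 124.69999694824219], [228.3000030517578, 237.3000030517578]] 18.3 [ 0.583  -0.0327  0.052 ] 0.176 107.0
[[274.0, 0.0], [274.0, 108.0]] 14.0 [0.6885 0.1308 0.052 ] 0.126 87.7
```

View pics/w14.png

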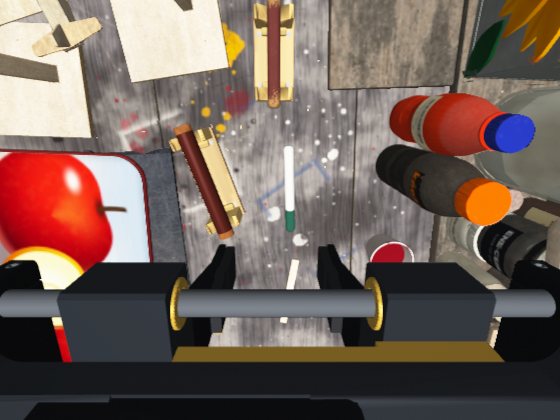

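```bash
python3 -c "
from rig import bot
print(bot.hand_in())"
```

```text
the job is handed in; nothing more can be done
None
```

All three dowels are in their own cradles, centred to within about 2 mm by my measurements, and I handed the job in at about 26 s; no verdict came back, the marker and stick were never touched, and I viewed 17 pictures, over the limit of 14.

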